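# Roll down the edge band of a stool seat on a sprung shuttle

## Robot

A 6-joint arm with a two-finger parallel gripper is mounted at the origin on the work surface. World frame = base frame: x ahead of the robot, y to its left, z up, the work surface at z = 0. Lengths are in mm, angles in rad, forces in N, time in s.
With the tool pointing down it reaches from about 225 to 725 mm from the base axis. Payload 3.1 kg.
Tool frame: the origin (TCP) lies at the very end of the fingers, on their centre line; the grasp point (between the pads) lies 19 mm behind it (robot.pinch_z is the z of the grasp point in the tool frame, in mm); z points along the fingers, y is the line along which they close (so a half turn about z gives the same grasp; the last joint's range is limited). The gripper opens to 85 mm and grips with 20 to 120 N. Pads are 22 mm wide; open, the fingers measure 114 mm over their backs; the gripper's body (76 mm by 85 mm) begins 54 mm behind the grasp point. The pads swing forward as they close: fully open they stand 13 mm farther back than shut.
Start: joints at [1.16, 0.048, 0.099, 1.622, 0, 1.443], TCP at [146.506, 504.136, 231.312] pointing down, gripper open.
Joint ranges: [-2.91, 2.91], [-0.99, 1.94], [-1.21, 1.42], [-2.12, 2.29], [-1.49, 1.47], [-3.14, 3.14]. Speed limits (rad/s): [2.79, 2.79, 3.14, 3.14, 3.14, 3.14].

## Interface

Orientations are given as [roll, pitch, yaw] about the fixed x, y, z axes, in that order (R = Rz(yaw) Ry(pitch) Rx(roll)).
In Python, from rig import robot gives the robot as it stands. Calls block until the motion is done:
- robot.reach(position, orientation): joint-space move of the TCP to a pose.
- robot.line_to(position, attitude=None, v=150): straight line of the TCP; attitude=None keeps the orientation; v is the mean speed in mm/s.
- robot.movej(angles): joint-space move.
- robot.grip(opening, grip_force=None): finger opening in mm; grip_force is the grip in N (None keeps the last); returns when the fingers have stopped.
- robot.dwell(seconds).
- robot.ik(position, orientation): joint angles nearest the present ones, or None.
- robot.get_state(): the state.
- robot.camera(name): name is "side" or "top" or "wrist"; returns a dict with "color" (480x640x3 uint8, red, green, blue), "K" (3x3 intrinsics, pixels), "rvec" (rotation vector, rad) and "tvec" (3), from world to camera coordinates, as OpenCV has them. Camera axes: x right, y down, z forward; pixel columns grow to the right and rows downward; lengths in mm; the calibration is good to about 2 mm. A picture is of the moment at which its call begins. There is no depth.
A pose or a line that the arm cannot do raises robot.PlanningError and nothing moves.
- robot.close_job(): hands the job in; it is judged then, once.
Trained networks look in the newest picture that a camera, given by its name, has taken for a name from the list of things; names that differ only in an ending like _2 or _b are one class to them, and where a whole thing is asked for, a point or a joint stands for the part that bears it (a point fixed in the world has none). Each returns a list of dicts, best first, with "conf" (0 to 1); they miss things now and then, are a little off and sometimes report something else, mostly with a low value. They report only what shows in the picture. A call takes as long as a camera call.
- robot.boxes_of(name, camera): "pixel" ([row, column] in pixels, amid what is visible of it).
- robot.tip_of(name, camera): "pixel" ([row, column] in pixels: a listed point, or the origin of a listed thing).
The state is a dict: "clock": time; "joints": joint angles; "joint_velocities": joint speeds; "effort": joint torques, N m; "ee_pos": TCP position; "tcp_rot": TCP orientation; "ft_force": force on the tool from outside, world axes, zero at the start; "ft_torque": the same for the moment, N m; "opening": finger opening in mm; "grasp_force": force on a finger pad.
Only numpy, scipy, OpenCV 4.12 (cv2) and the standard library are available. Lean on these libraries where they do the work, as an engineer would, in place of code of your own. Each camera call takes 0.05 s, during which the arm holds its last target. There are 200 camera calls.

## Task

Take the hand roller by its handle and press its wheel against the edge of the stool seat on the sprung, free-running shuttle, on the side facing the robot: first opposite the left dark plug (robot's left), then without lifting roll to the middle plug and on to the right one, resting 2.5 seconds at each, with the shuttle brought practically to a standstill, and with an even push of about 6 newtons all the way. Keep the fingers off the seat and the shuttle off its end stops. Then come off near the right plug, stand the roller upright on its cork mat and let go, leaving the glue and the mallet alone.

Things in the scene. Friction and masses are not known exactly. Their poses are not given: they have to be found in the camera images.
- fixture: Fixed plywood base of the shuttle, 180 x 620 mm, 44 mm high at its two aluminium end blocks. Origin: centre of its underside on the bench. Its y axis runs along the shuttle's rails (to the robot's left at yaw 0), its x axis points away from the robot. It stands 0.67 to 0.72 m ahead of the robot, turned by up to 0.15 rad
- shuttle (a joint): Place of the shuttle on its rails, m, + towards fixture +y, 0 = centred by springs, end stops at -0.17 and +0.17 (keep within 0.16). Centring spring 16 N/m, drag about 0.8 N s/m, dry friction about 0.04 N. Moving mass along the rails 5.5 kg nominal (shuttle 3.5, varying -25 to +30 percent, seat 2.0)
- seat (a joint): How far the seat is pushed back on the shuttle along fixture +x, m: 0 = sprung forward against its stop, at most 0.085. Spring without preload, 150 N/m, drag 10 N s/m, so this value x 150 is the push in N (0.040 m = 6 N). A good push is 4.5 to 9 N (0.030 to 0.060 m); over 12 N (0.080 m) bruises the edging
- seat_center (a point): Centre of the round wooden stool seat (radius 160 mm, 30 mm thick) at mid thickness, 85 mm above the bench; plates below it are set back 70 mm or more from its front edge (unpushed), and no higher than 50 mm where the wheel comes. Axes as the fixture; lies at fixture + (joint seat, joint shuttle, 0.085)
- plug_left (a point): Dark 16 mm plug in the seat's top, 18 mm in from the edge, 0.218 rad left (+y) of straight towards the robot. Facing it the touching wheel's centre has y = +0.040 m in the seat frame, 185 mm from seat_center. With a steady 6 N here the shuttle balances at about -0.083 m
- plug_mid (a point): Middle dark plug, straight towards the robot (-x). Facing it the wheel's centre has y = 0. A push F along x with the wheel's centre at y = s in the seat frame also pushes the shuttle towards -y with F tan(a), sin(a) = s/0.185. The wheel rolls freely: from a wheel kept still the shuttle runs away, time constant about 0.6 s at 6 N
- plug_right (a point): Right dark plug, 0.218 rad to the right (-y). Facing it the wheel's centre has y = -0.040 m in the seat frame. With a steady 6 N here the shuttle balances at about +0.083 m
- roller_tool: Hand roller, 0.40 kg, 151 mm tall, standing upright on its cork mat. Origin: centre of the underside of its steel foot (42 mm wide); z up along the tool. Wheel of 50 mm diameter between 11.5 and 47.5 mm above the origin, freely turning about z; square wooden handle 30 x 30 mm, sides along the tool's x and y, from 60 to 145 mm, brass nut on top to 151 mm
- roller_center (a point): Centre of the roller's wheel (radius 25 mm, 36 mm wide), on the tool's axis 29.5 mm above its origin
- roller_grip (a point): Point on the roller's axis at which to grip the handle, 112 mm above its origin
- mat: Fixed cork mat, 150 x 150 mm, 6 mm thick; origin at the centre of its underside. To the left or right of the robot, a grey tray of 130 mm on the other side
- glue: White glue bottle, 60 mm wide, 170 mm tall, on the bench to the right; origin at its underside. Leave alone
- mallet: Wooden mallet lying on the bench to the left, about 270 mm long; origin under its handle near the head. Leave alone

How it is judged (in metres and radians):
On the way, in this order (a step that is already met when the one before it is completed fails the run):
1. the wheel rests opposite the left plug (within 18 mm) with 4.5 to 9 N and the shuttle calm (under 50 mm/s) for 2 s (y of roller_center in the frame of seat_center between 0.022 and 0.058 m and value of joint seat between 0.03 and 0.06 m and velocity of joint shuttle between -0.05 and 0.05 m/s and contact force between roller_tool and seat above 1 N and z of roller_center in the frame of seat_center between -0.025 and 0.025 m), for 2 s.
2. the wheel rests opposite the middle plug (within 18 mm) with 4.5 to 9 N and the shuttle calm (under 50 mm/s) for 2 s (y of roller_center in the frame of seat_center between -0.018 and 0.018 m and value of joint seat between 0.03 and 0.06 m and velocity of joint shuttle between -0.05 and 0.05 m/s and contact force between roller_tool and seat above 1 N and z of roller_center in the frame of seat_center between -0.025 and 0.025 m), for 2 s.
3. the wheel rests opposite the right plug (within 18 mm) with 4.5 to 9 N and the shuttle calm (under 50 mm/s) for 2 s (y of roller_center in the frame of seat_center between -0.058 and -0.022 m and value of joint seat between 0.03 and 0.06 m and velocity of joint shuttle between -0.05 and 0.05 m/s and contact force between roller_tool and seat above 1 N and z of roller_center in the frame of seat_center between -0.025 and 0.025 m), for 2 s.
At the end, for the whole second after the job is handed in: The roller stands upright (within 0.1 rad) and still on the cork mat, its foot's centre within 70 mm of the mat's centre lines, let go (x of roller_tool in the frame of mat between -0.07 and 0.07 m and y of roller_tool in the frame of mat between -0.07 and 0.07 m and angle between roller_tool's own z axis and vertical below 0.1 rad and height (world z) of roller_tool below 0.012 m and linear speed of roller_tool below 0.03 m/s); the robot touches nothing.
It fails at once if the edging is pushed harder than 12 N (value of joint seat above 0.08 m).
It fails at once if the shuttle comes to its end stops (beyond 160 mm) (value of joint shuttle above 0.16 m or value of joint shuttle below -0.16 m).
It fails at once if the wheel is lifted or pushes less than 2.2 N or more than 10.5 N at the edge between the left and right plugs (middle 50 mm) (y of roller_center in the frame of seat_center between -0.025 and 0.025 m and x of roller_center in the frame of seat_center between -0.2 and 0 m and z of roller_center in the frame of seat_center between -0.04 and 0.04 m and (value of joint seat below 0.015 m or value of joint seat above 0.07 m)).
It fails at once if the fingers touch the seat (contact force between the fingers and seat above 1 N).
It fails at once if the glue or the mallet is moved (distance of any of glue, mallet from where it was at the start of the episode above 0.025 m).
It also fails if it takes over 64 s, if anything falls off the work surface, if the arm or the gripper's body presses on something with over 40 N, if the wrist force passes 120 N, or if a joint passes its speed limit or range.

## Working session

There is one attempt and no reset: what is moved stays moved. The work goes in short steps, each a Python script; the robot and the scene stay as the last script left them, time stands still between calls to the robot, and variables do not carry over. Pictures are saved under pics/ and viewed, at most 10 in all, crops included, and the job is handed in when it is done.

```bash
ls; mkdir -p pics
cat > h.py <<'E'
import numpy as np, cv2
from rig import robot
def P(c):
    R=cv2.Rodrigues(np.array(c["rvec"],float))[0]; return np.array(c["K"],float),R,np.array(c["tvec"],float).ravel()
def ray(c,px):
    K,R,t=P(c); d=R.T@np.linalg.inv(K)@np.array([px[1],px[0],1.]); return -R.T@t,d/np.linalg.norm(d)
def on_z(c,px,z):
    o,d=ray(c,px); return o+d*(z-o[2])/d[2]
def tri(obs):
    A=np.zeros((3,3));b=np.zeros(3)
    for c,px in obs:
        o,d=ray(c,px);M=np.eye(3)-np.outer(d,d);A+=M;b+=M@o
    p=np.linalg.solve(A,b); return p,[float(np.linalg.norm(np.cross(p-ray(c,px)[0],ray(c,px)[1]))) for c,px in obs]
def save(c,name): cv2.imwrite('pics/'+name,c["color"][:,:,::-1])
E
python3 - <<'E'
from h import *
np.set_printoptions(precision=1,suppress=True)
s=robot.get_state();print(s['clock'],s['ee_pos'],s['tcp_rot'],robot.pinch_z,s['ft_force'])
C={}
for n in ('side','top','wrist'):
    C[n]=robot.camera(n);save(C[n],n+'0.png');print(n,ray(C[n],[240,320]))
cv2.imwrite('pics/all0.png',cv2.resize(np.hstack([C['side']['color'],C['top']['color']])[:,:,::-1],(800,300)))
for nm in ('fixture','seat_center','plug_left','plug_mid','plug_right','roller_tool','roller_center','roller_grip','mat','glue','mallet'):
    o=[]
    for n in ('side','top'):
        r=robot.tip_of(nm,n)
        print(nm,n,[(np.round(x['pixel'],1).tolist(),round(x['conf'],2)) for x in r[:3]])
        if r:o.append((C[n],r[0]['pixel']))
    if len(o)==2:print('   tri',*tri(o))
print(robot.get_state()['clock'])
E
```

```text
pics
0.0 [146.3 503.6 230.1] [-3.1 -0.   2.9] -18.700000000000003 [-0.3 -0.4  0.4]
side (array([   -4.9, -1114.1,  1390.6]), array([ 0.3,  0.6, -0.7]))
top (array([ 278.7,  -29.3, 1573. ]), array([ 0.2,  0. , -1. ]))
wrist (array([ 74.5, 524.5, 373. ]), array([ 0.3, -0.1, -1. ]))
fixture side [([243.1, 363.7], 0.8)]
fixture top [([175.6, 305.0], 0.92), ([214.3, 298.7], 0.41)]
   tri [715.8  14.7 -12.9] [1.2166798199859168, 1.2166798199859945]
seat_center side [([216.8, 363.8], 0.88)]
seat_center top [([166.3, 305.3], 0.88)]
   tri [707.4  10.4 112.6] [1.7501820702301325, 1.7501820702299777]
plug_left side [([231.7, 320.4], 0.84)]
plug_left top [([217.2, 297.4], 0.72)]
   tri [570.   31.3  95.1] [0.8994911500724244, 0.8994911500724947]
plug_mid side [([239.8, 325.4], 0.64)]
plug_mid top [([215.8, 310.0], 0.75)]
   tri [572.8  -1.3  88.9] [3.3530635173440224, 3.3530635173439722]
plug_right side [([243.6, 333.8], 0.64)]
plug_right top [([211.9, 320.7], 0.7)]
   tri [584.3 -30.2  92.6] [1.708264003164146, 1.7082640031641045]
roller_tool side [([361.8, 321.7], 0.72)]
roller_tool top [([29
[... 186 characters left out ...]
 432.8], 0.79)]
   tri [ 383.9 -332.3   35.4] [4.576015176407786, 4.576015176407857]
roller_grip side [([340.1, 321.0], 0.74)]
roller_grip top [([284.8, 432.4], 0.92)]
   tri [ 391.5 -320.5   94.4] [2.48792596733069, 2.487925967330654]
mat side [([361.1, 323.7], 0.74)]
mat top [([284.6, 426.5], 0.57)]
   tri [ 398.4 -323.5   -5.3] [3.884485259170977, 3.8844852591708308]
glue side [([424.1, 435.0], 0.67), ([358.3, 325.1], 0.33), ([231.0, 319.8], 0.3)]
glue top [([226.6, 532.0], 0.76)]
   tri [ 558.1 -618.8    6.3] [6.75842109478396, 6.758421094783908]
mallet side [([161.2, 235.5], 0.61)]
mallet top [([245.5, 104.1], 0.88)]
   tri [499.8 570.8  16.8] [4.201968289433191, 4.201968289433178]
1.25
```

View pics/top0.png

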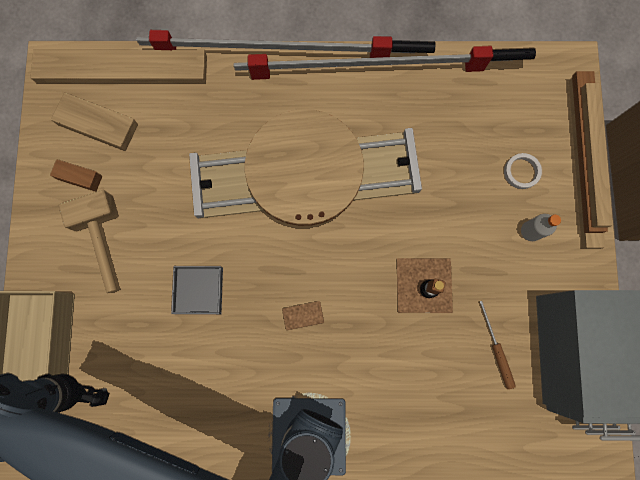

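View pics/side0.png

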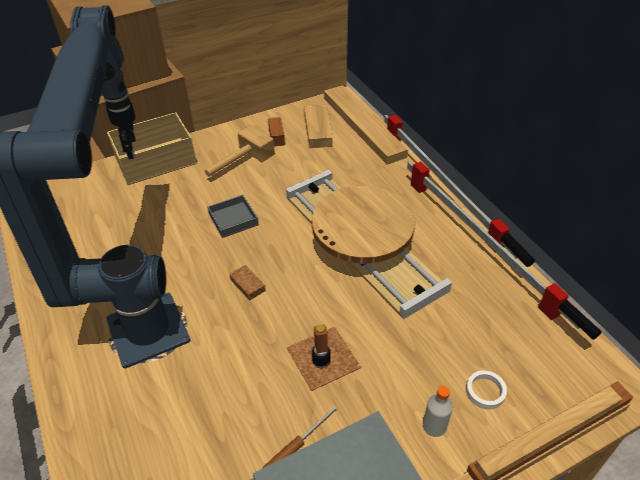

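The top picture shows the seat at about (165, 303) in row, column with three plugs at (213, 310). The roller is at (288, 432) on the mat, the end blocks are at columns 196 and 413, and the mallet and glue are clear on the far left and right. The side picture agrees with this. Next I'll swing past the seat to the roller, with a close wrist view at each.

Run:
```python
from h import *
import pickle
np.set_printoptions(precision=2,suppress=True)
ct=robot.camera('top');c2=robot.camera('side');D={'top':ct,'side':c2}
def go(p,o):
    t=robot.get_state()['clock'];robot.reach(p,o);s=robot.get_state();print('move',s['clock']-t,np.array(s['ee_pos']),np.array(s['joints']),np.array(s['ft_force']))
def look(tag,names):
    c=robot.camera('wrist');save(c,tag+'.png');D[tag]=c
    for n in names:
        r=robot.tip_of(n,'wrist');print(n,[(np.round(x['pixel'],1).tolist(),round(x['conf'],2)) for x in r[:2]])
print(ct['K'])
go([470,0,330],[np.pi,0,np.pi]);look('w1',['seat_center','plug_left','plug_mid','plug_right'])
go([370,-300,300],[np.pi,0,np.pi-0.7]);look('w2',['roller_tool','roller_center','roller_grip','mat'])
go([400,-340,240],[np.pi,0,np.pi-0.7]);look('w3',['roller_tool','roller_center','roller_grip','mat'])
pickle.dump(D,open('D.pkl','wb'))
cv2.imwrite('pics/w123.png',np.hstack([cv2.resize(D[k]['color'][:,:,::-1],(400,300)) for k in ('w1','w2')]))
cv2.imwrite('pics/w123.png',np.vstack([cv2.imread('pics/w123.png'),np.hstack([cv2.resize(D['w3']['color'][:,:,::-1],(400,300)),np.zeros((300,400,3),np.uint8)])]))
print(robot.get_state()['clock'])
```

```text
[[568.18   0.   315.64]
 [  0.   568.18 228.71]
 [  0.     0.     1.  ]]
move 2.175 [469.96   0.68 329.86] [-0.14 -0.04  0.21  1.82  0.   -0.14] [-0.64  0.07 -0.12]
seat_center [([392.9, 333.4], 0.75), ([298.2, 349.7], 0.48)]
plug_left [([295.8, 349.6], 0.79)]
plug_mid []
plug_right [([302.8, 287.8], 0.72)]
move 1.2083 [ 370.51 -299.36  300.29] [-0.82 -0.05  0.14  1.76  0.   -0.12] [-0.18 -0.16 -0.63]
roller_tool [([217.2, 314.3], 0.6)]
roller_center [([221.2, 314.6], 0.66)]
roller_grip [([243.2, 308.7], 0.63)]
mat [([220.1, 323.6], 0.61)]
move 0.4084000000000003 [ 399.67 -339.13  238.36] [-0.83  0.05  0.12  1.64  0.   -0.13] [-0.04 -0.04 -0.47]
roller_tool [([185.3, 324.0], 0.79)]
roller_center [([187.9, 322.5], 0.78), ([184.4, 323.5], 0.4)]
roller_grip [([210.4, 326.5], 0.62)]
mat [([187.0, 337.2], 0.58)]
5.8917
```

View pics/w123.png

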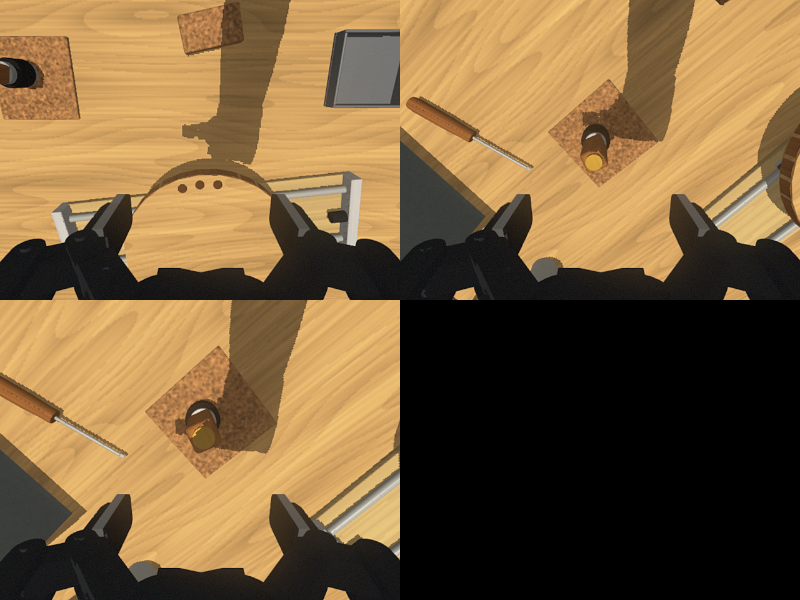

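w1 shows the seat front with its plugs at about (300, 291), (296, 320) and (295, 349). w2 and w3 show the roller upright on the mat, its brass nut at about (257, 310) and (214, 324). Next I'll turn these into poses and look closely at how the handle is turned.

Run:
```python
from h import *
import pickle
np.set_printoptions(precision=1,suppress=True)
D=pickle.load(open('D.pkl','rb'))
# plugs in w1: dark blobs
im=D['w1']['color'];hsv=cv2.cvtColor(im,cv2.COLOR_RGB2HSV)
m=(hsv[...,2]<120).astype(np.uint8);m[:,:270]=0;m[:,380:]=0;m[:284]=0;m[315:]=0
n,l,st,ce=cv2.connectedComponentsWithStats(m)
pl=[]
for i in range(1,n):
    if 20<st[i,4]<600: p=on_z(D['w1'],ce[i][::-1],100);pl.append(p);print('plug',ce[i],st[i],p)
# plugs in top
im=D['top']['color'];hsv=cv2.cvtColor(im,cv2.COLOR_RGB2HSV)
m=(hsv[...,2]<110).astype(np.uint8);m[:205]=0;m[224:]=0;m[:,:285]=0;m[:,335:]=0
n,l,st,ce=cv2.connectedComponentsWithStats(m)
for i in range(1,n):
    if 8<st[i,4]<80: print('plug top',ce[i],st[i,4],on_z(D['top'],ce[i][::-1],100))
# blocks in top
m=((hsv[...,1]<40)&(hsv[...,2]>150)).astype(np.uint8);m[:110]=0;m[240:]=0;m[:,:170]=0;m[:,440:]=0
m=cv2.morphologyEx(m,cv2.MORPH_OPEN,np.ones((5,5)))
n,l,st,ce=cv2.connectedComponentsWithStats(m)
for i in range(1,n):
    if st[i,4]>150:
        r=cv2.minAreaRect(np.argwhere(l==i)[:,::-1].astype(np.float32));b=cv2.boxPoints(r)
        print('block',r,st[i,4]); print(np.array([on_z(D['top'],q[::-1],44) for q in b]))
for nm,q in {'nut':[(257,310),(213,324)],'grip':[(243.2,308.7),(210.4,326.5)],'center':[(221.2,314.6),(187.9,322.5)]}.items():
    print(nm,*tri([(D['w2'],q[0]),(D['w3'],q[1])]))
print(tri([(D['w2'],(221.2,314.6)),(D['w3'],(187.9,322.5)),(D['top'],(288.6,432.8)),(D['side'],(357.5,320))]))
print(tri([(D['w2'],(243.2,308.7)),(D['w3'],(210.4,326.5)),(D['top'],(284.8,432.4)),(D['side'],(340.1,321))]))
c=D['w3']['color'][60:300,220:460,::-1];cv2.imwrite('pics/w3c.png',cv2.resize(c,(600,600),interpolation=cv2.INTER_CUBIC))
for z in (6,):
  pass
```

```text
plug [276.8 286.5] [270 284  19   9  99] [559.9 -47.  100. ]
plug [319.3 295.4] [313 289  14  14 142] [570.2  -1.7 100. ]
plug [348. 295.] [342 289  13  13 143] [569.7  29.2 100. ]
plug [291.5 301.2] [285 295  14  13 147] [577.1 -31.8 100. ]
plug top [321.  214.1] 25 [578.5 -31.3 100. ]
plug top [297.7 216.6] 29 [571.7  30.1 100. ]
plug top [309.7 216.6] 29 [571.8  -1.6 100. ]
plug top [325.1 220.7] 62 [560.8 -42.4 100. ]
plug top [288.6 222.4] 19 [555.8  54.  100. ]
block ((412.9623718261719, 158.50576782226562), (60.44273376464844, 7.222716808319092), 81.25383758544922) 433
[[ 835.1 -266.5   44. ]
 [ 838.4 -286.7   44. ]
 [ 665.3 -308.    44. ]
 [ 662.1 -288.2   44. ]]
block ((195.0, 183.50001525878906), (61.619747161865234, 7.22495698928833), 85.2363510131836) 447
[[762.7 339.7  44. ]
 [764.6 319.5  44. ]
 [589.  298.   44. ]
 [587.2 317.7  44. ]]
nut [ 380.6 -319.5  171.9] [0.8924712909212931, 0.8924712909212161]
grip [ 389.8 -327.7  101.9] [2.2416457228939, 2.2416457228939315]
center [ 387.5 -324.7   25.8] [1.5800995635702555, 1.580099563570184]
(array([ 386.1, -327.6,   28.7]), [4.855081752747868, 2.228521955586291, 7.660050481365971, 4.745435201256584])
(array([ 390.1, -324.9,  100.9]), [4.4466231768959945, 2.824081557184059, 5.913758632471803, 3.1511388636895172])
```

View pics/w3c.png

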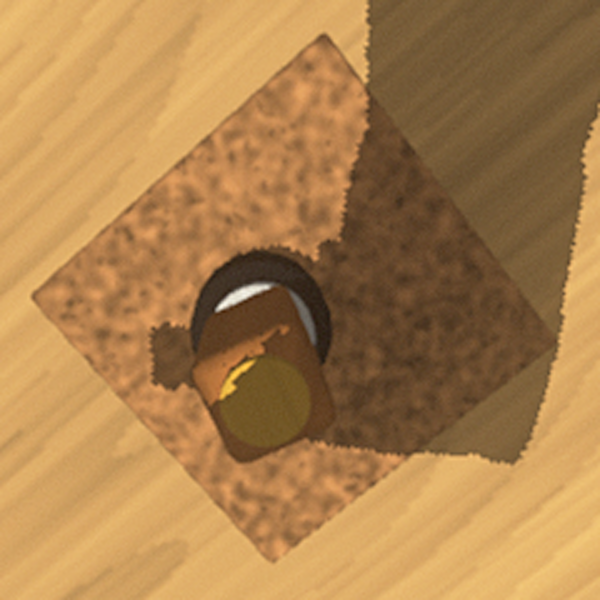

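Run:
```python
from h import *
import pickle
np.set_printoptions(precision=1,suppress=True)
D=pickle.load(open('D.pkl','rb'))
f=lambda x,y,z:on_z(D['w3'],(y/2.5+60,x/2.5+220),z)
print('nut',f(265,400,157))
h=[f(*p,151) for p in ((193,370),(243,462),(335,428))];print(np.array(h),[np.linalg.norm(h[i]-h[1]) for i in (0,2)],[np.degrees(np.arctan2(*(h[i]-h[1])[[1,0]])) for i in (0,2)], (h[0]+h[2])/2)
w=[f(*p,53.5) for p in ((190,310),(330,315),(262,250))];print('wheel rim',np.array(w))
m=np.array([f(*p,6) for p in((323,35),(553,350),(275,562),(33,297))]);print(m,m.mean(0),[np.degrees(np.arctan2(*(m[(i+1)%4]-m[i])[[1,0]])) for i in range(4)])
r=robot.tip_of('roller_grip','wrist')
s=robot.get_state();print(s['clock'],np.array(s['joints']))
for y in np.radians([0,90,180,-90]): 
    for b in (-20,): print(y,robot.ik([387,-326,99],[np.pi,0,y+np.radians(b)]))
print(robot.ik([575,-100,152],[np.pi,0,np.pi+.122+np.pi/2]),robot.ik([575,-100,152],[np.pi,0,np.pi+.122-np.pi/2]))
```

```text
nut [ 386.6 -323.9  157. ]
[[ 370.5 -333.5  151. ]
 [ 396.6 -339.4  151. ]
 [ 404.7 -315.9  151. ]] [np.float64(26.817923287110105), np.float64(24.87088127882677)] [np.float64(167.2157442697432), np.float64(71.07296361688937)] [ 387.6 -324.7  151. ]
wheel rim [[ 365.6 -338.3   53.5]
 [ 398.1 -302.4   53.5]
 [ 366.  -306.2   53.5]]
[[ 324.7 -242.1    6. ]
 [ 474.5 -244.4    6. ]
 [ 473.6 -388.3    6. ]
 [ 325.2 -389.     6. ]] [ 399.5 -316.     6. ] [np.float64(-0.8688388576068986), np.float64(-90.35674252853359), np.float64(-179.697879776319), np.float64(90.18868730761162)]
5.9417 [-0.8  0.   0.1  1.6  0.  -0.1]
0.0 [-0.8  0.  -0.2  1.4  0.   2.7]
1.5707963267948966 [-0.8  0.  -0.2  1.4  0.   1.1]
3.141592653589793 [-0.8  0.  -0.2  1.4  0.  -0.5]
-1.5707963267948966 [-0.8  0.  -0.2  1.4  0.  -2.1]
[-0.3  0.2  0.1  1.5  0.  -2. ] [-0.3  0.2  0.1  1.5  0.   1.2]
```

Fixture pose: (712.5, 15.6) with yaw 0.122, where the end blocks and the plugs agree. The handle axis is at (387, -324.4), turned about -16°, and the mat centre is at (399.5, -316). Now I'll grasp the handle, lift it, and time short moves while checking force noise. I'll also test a plug tracker on the side picture.

```bash
cat >> h.py <<'E'
FX=np.array([712.5,15.6]);YAW=.122
RF=np.array([[np.cos(YAW),-np.sin(YAW)],[np.sin(YAW),np.cos(YAW)]])
fw=lambda p:FX+RF@np.asarray(p,float)          # fixture -> world, mm
wf=lambda p:RF.T@(np.asarray(p,float)[:2]-FX)
_th=np.linspace(0,2*np.pi,12,endpoint=False);_ci=np.c_[np.cos(_th),np.sin(_th)]
_in=np.vstack([[0,0],_ci*3,_ci*5.5]);_out=np.vstack([_ci*11,_ci*12.5])
def track(c,q0,d0,rq=40,rd=12,step=2):
    """seat place (q,d in mm) from the three plugs seen by the side camera"""
    g=cv2.GaussianBlur(c["color"].min(2),(0,0),.6).astype(np.float32);best=(-1,)
    Q=np.arange(q0-rq,q0+rq+.1,step);E=np.arange(d0-rd,d0+rd+.1,step)
    qq,dd=[a.ravel() for a in np.meshgrid(Q,E)]
    sc=np.zeros(len(qq))
    for a in (-.218,0,.218):
        ctr=np.array([-142*np.cos(a),142*np.sin(a)])
        v=[]
        for off in (_in,_out):
            P2=(ctr+off)[None]+np.stack([dd,qq],1)[:,None]
            W=FX+P2.reshape(-1,2)@RF.T
            px=cv2.projectPoints(np.c_[W,np.full(len(W),100.)],np.array(c["rvec"],float),np.array(c["tvec"],float),np.array(c["K"],float),None)[0].reshape(-1,2).astype(np.float32)
            v.append(cv2.remap(g,px[None,:,0],px[None,:,1],cv2.INTER_LINEAR)[0].reshape(len(qq),-1) if len(px)<32000 else
                np.concatenate([cv2.remap(g,b[None,:,0],b[None,:,1],cv2.INTER_LINEAR)[0] for b in np.array_split(px,len(px)//20000+1)]).reshape(len(qq),-1))
        sc+=np.clip(v[1].mean(1)-v[0].mean(1),0,60)
    w=np.where(sc>sc.max()*.93,sc,0)
    return float((qq*w).sum()/w.sum()),float((dd*w).sum()/w.sum()),float(sc.max())
E
python3 - <<'E'
from h import *
import pickle,time
np.set_printoptions(precision=2,suppress=True)
D=pickle.load(open('D.pkl','rb'))
t=time.time();print('track',track(D['side'],0,0),track(D['side'],15,5),track(D['side'],-20,-5,step=1),time.time()-t)
O=[np.pi,0,np.radians(74)]
robot.grip(85)
robot.reach([387,-324.4,190],O);c=robot.camera('wrist');save(c,'w4.png')
robot.line_to([387,-324.4,99],v=120)
robot.grip(20,grip_force=100);s=robot.get_state();print(s['clock'],s['opening'],s['grasp_force'],np.array(s['ee_pos']))
robot.line_to([387,-324.4,215],v=150)
s=robot.get_state();print(s['clock'],s['opening'],s['grasp_force'],np.array(s['ft_force']))
p=np.array([387,-324.4,215.])
for dx,v in ((5,50),(5,100),(10,100),(1,10),(0.2,10),(-10,100)):
    a=robot.get_state();p[0]+=dx;robot.line_to(p,v=v);b=robot.get_state();print(dx,v,'dt',b['clock']-a['clock'],np.array(b['ee_pos'])-p)
F=[]
for i in range(12): robot.dwell(.02);s=robot.get_state();F.append(s['ft_force'])
print(np.mean(F,0),np.std(F,0),s['clock'])
E
```

```text
track (1.0098609939966952, -2.999961849347079, 157.9115333557129) (1.978112904779205, -3.0, 161.07084274291992) (1.3610363013730404, -2.911833998305434, 161.07084274291992) 0.5403890609741211
8.7333 29.042410185615815 98.71052742004395 [ 386.82 -324.59   99.63]
9.6583 28.921842686147457 98.58415603637695 [ 0.18  0.29 -4.07]
5 50 dt 0.25 [-0.1   0.46 -1.22]
5 100 dt 0.25 [ 0.26  0.07 -0.16]
10 100 dt 0.25 [ 0.25  0.02 -0.04]
1 10 dt 0.25 [-0.16  0.02  0.01]
0.2 10 dt 0.25 [-0.09 -0.02  0.04]
-10 100 dt 0.25 [-0.31 -0.06  0.11]
[ 0.16 -0.04 -4.19] [0.31 0.52 0.47] 11.3583
```

Grasped: opening 29 mm, weight about 4 N. line_to takes at least 0.25 s. I'll move to the approach pose, time movej steps, and check that the roller hangs upright.

Run:
```python
from h import *
np.set_printoptions(precision=2,suppress=True)
O=[np.pi,0,YAW+np.pi/2]
p=fw([-250,45]);robot.reach([*p,215],O);robot.line_to([*p,150.6],v=150)
s=robot.get_state();print(s['clock'],np.array(s['ee_pos']),p,np.array(s['joints']))
for dy in (3,3,-6):
    p=p+[0,dy];a=s['clock'];j=robot.ik([*p,150.6],O);robot.movej(j);s=robot.get_state();print('movej dt',s['clock']-a,np.array(s['ee_pos'])[:2]-p, np.array(s['joint_velocities']).max())
c=robot.camera('side');save(c,'s1.png');print(track(c,0,0))
r=robot.tip_of('roller_center','side');r2=robot.tip_of('roller_grip','side');print([ (x['pixel'],x['conf']) for x in r[:2]+r2[:2]])
for n,z in (('c',86.5),('g',169)):
    print(n,cv2.projectPoints(np.array([[*p,z]]),np.array(c["rvec"]),np.array(c["tvec"]),np.array(c["K"]),None)[0].ravel()[::-1])
cv2.imwrite('pics/s1c.png',cv2.resize(c['color'][140:340,200:460,::-1],(780,600)))
F=[]
for i in range(15): robot.dwell(.02);s=robot.get_state();F.append(s['ft_force'])
print(np.mean(F,0),s['clock'])
```

```text
13.2917 [459.02  29.26 150.85] [458.88  29.84] [-0.08 -0.13 -0.23  1.47 -0.    1.37]
movej dt 0.25 [0.98 0.07] 0.0022759555980888767
movej dt 0.25 [0.15 0.23] 0.0026211828999763032
movej dt 0.25 [-0.03 -0.4 ] 0.009222709527632808
(1.0092173544487946, -3.000641808788371, 171.54181289672852)
[([247.5, 289.9], 0.57), ([422.2, 435.8], 0.45), ([232.1, 287.2], 0.74)]
c [246.29 288.14]
g [226.85 286.68]
[ 0.06  0.01 -3.89] 14.4417
```

View pics/s1c.png

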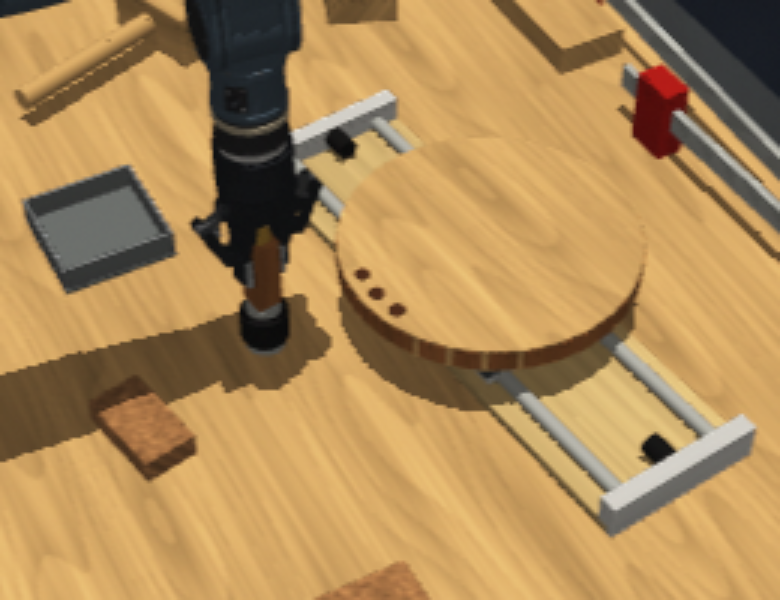

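The roller hangs upright with its wheel at about (247, 288). The plugs show clearly in the side view, and the tracker reads a constant offset of (+1.2, -3) mm. I'll write the balancing loop (camera, Kalman filter, short moves) and test it against a simulated shuttle first.

```bash
cat > ctl.py <<'E'
import numpy as np
from scipy.linalg import expm
K,C,R,M=16.,.8,.185,5.5
def mj(t,T,a,b):
    u=np.clip(t/T,0,1);D=b-a
    return a+D*(10*u**3-15*u**4+6*u**5),D*(30*u**2-60*u**3+30*u**4)/T,D*(60*u-180*u**2+120*u**3)/T**2
def acc(q,v,s,d,M=M,fr=0.):
    s=np.clip(s,-.12,.12);return (-K*q-C*v-fr*np.tanh(v/.003)-150*max(d,0)*s/np.sqrt(R*R-s*s))/M
def run(be,DREF=.041,T=4.5,Kp=.25,Kd=.4,log=None):
    """be.obs()->(t,q,d,ok), be.go(xw,yw); metres in the fixture frame. phases: ramp-in, hold, roll, hold, roll, hold"""
    SL=.040;ta=SL/np.sqrt(R*R-SL*SL);F=150*DREF;Q1=F*ta/K
    plan=[(0,-Q1,'in'),(-Q1,-Q1,1),(-Q1,0,'roll'),(0,0,2),(0,Q1,'roll'),(Q1,Q1,3)]
    x=np.zeros(3);P=np.diag([1e-6,1e-6,1e-4]);xc=0.;xw,yw=be.xw,be.yw;pd=0.;tl=None;ph=0;good=0.;calm=0.
    t,qm,dm,ok=be.obs();t0=t;tl=t;yprev,xprev=yw,xw
    while True:
        # predict to now (wheel moved yprev->yw during the step)
        n=20;dt=(t-tl)/n
        for i in range(n):
            f=np.clip((i+.5)/n*t_st/max(t_st-.06,1e-3)-.0,0,1) if (t_st:=t-tl)>0 else 1
            g=3*f*f-2*f**3;y=yprev+(yw-yprev)*g;X=xprev+(xw-xprev)*g;s=y-x[0]
            d=X-xc+np.sqrt(R*R-np.clip(s,-.1,.1)**2)
            a=acc(x[0],x[1],s,d)+x[2];x[1]+=a*dt;x[0]+=x[1]*dt
        Fn=150*max(d,0) if tl<t else 0
        A=expm(np.array([[0,1,0],[(-K+Fn/R)/M,-C/M,1],[0,0,0]])*(t-tl));P=A@P@A.T+np.diag([2e-7,3e-6,3e-5])*(t-tl)/.3
        if ok:
            S=P[0,0]+.0018**2;G=P[:,0]/S;x=x+G*(qm-x[0]);P=P-np.outer(G,P[0])
        tl_=tl;tl=t;s=yw-x[0]
        if ok and dm>.012 and ph>=0: xc=np.clip(xc+.15*((xw+np.sqrt(R*R-np.clip(s,-.1,.1)**2)-xc)-dm),-.012,.012)
        # phase logic
        qa,qb,k=plan[ph];tp=t-t0
        if k in(1,2,3):
            sc={1:SL,2:0.,3:-SL}[k];okk=abs(s-sc)<.013 and abs(x[1])<.035 and .033<dm<.056
            good=good+(t-tl_) if okk else 0.
            if good>2.7: ph+=1;t0=t;tp=0;good=0
        elif tp>=T: ph+=1;t0=t;tp=0;good=0
        if ph>=len(plan): return x,xw,yw
        if abs(x[0])>.145: print('RUNAWAY');return x,xw,yw
        qa,qb,k=plan[ph]
        # reference at next settled time
        ta_=tp+.30+.12;qr,vr,ar=mj(ta_,T,qa,qb)
        lat=-(M*ar+C*vr+K*qr)
        if k=='in': d_ref=max(.003+.0*ta_,min(lat/ta/150,DREF));sf=SL;lo,hi=.030,.055
        else:
            d_ref=DREF;tt=lat/(150*DREF);sf=R*np.sin(np.arctan(tt))
            lo,hi=(sf-.013,sf+.013)
        # predict q at reference time with the wheel going to candidate place
        yn=yw
        for _ in range(3):
            q,v=x[0],x[1];h=.42/20
            for i in range(20):
                g=np.clip((i+.5)*h/.28,0,1);g=3*g*g-2*g**3;a=acc(q,v,yw+(yn-yw)*g-q,max(pd,d_ref) if k=='in' else d_ref)+x[2];v+=a*h;q+=v*h
            sf2=sf+np.clip(x[2]*M*R/(150*max(d_ref,.02)),-.006,.006)
            sn=np.clip(sf2+Kd*(v-vr)+Kp*(q-qr),lo,hi);yn=np.clip(q+sn,yw-.03,yw+.03)
        sx=yn-q;xn=d_ref-np.sqrt(R*R-sx*sx)+xc
        if log: log(t,ph,x,qm,dm,s,d_ref,qr,xc,ok)
        pd=d_ref;yprev,xprev=yw,xw;be.go(xn,yn);xw,yw=xn,yn
        t,qm,dm,ok=be.obs()
E
cat > sim.py <<'E'
from ctl import *
class Sim:
    def __init__(s,M,xb,yb,seed):
        s.M=M;s.xw,s.yw=-.188,.042;s.xb,s.yb=xb,yb;s.q=s.v=0.;s.t=0.;s.r=np.random.default_rng(seed);s.w=s.wx=None;s.w=s.yw;s.X=s.xw;s.H=[]
    def adv(s,T,y0,y1,x0,x1):
        n=int(round(T/.005))
        for i in range(n):
            g=np.clip((i+1)/n*T/max(T-.04,.01),0,1);g=3*g*g-2*g**3;y=y0+(y1-y0)*g+s.yb;X=x0+(x1-x0)*g+s.xb;sv=y-s.q
            d=X+np.sqrt(R*R-np.clip(sv,-.18,.18)**2);s.d=max(d,0)
            s.v+=acc(s.q,s.v,sv,s.d,s.M,.04)*.005;s.q+=s.v*.005;s.t+=.005;s.H.append((s.t,s.q,s.v,sv,s.d))
    def obs(s):
        q=s.q;s.adv(.05,s.yw,s.yw,s.xw,s.xw);return s.t-.05,q+s.r.normal(0,.0015),s.d+s.r.normal(0,.002),s.r.random()>.05
    def go(s,xn,yn):
        s.adv(.25,s.yw,yn,s.xw,xn);s.xw,s.yw=xn,yn
if __name__=='__main__':
    for i in range(12):
        r=np.random.default_rng(i);m=r.uniform(4.6,6.6);S=Sim(m,r.uniform(-.004,.004),r.uniform(-.004,.004),i)
        L=[];run(S,log=lambda *a:L.append(a));H=np.array(S.H);bad=(abs(H[:,3])<.025)&((H[:,4]<.015)|(H[:,4]>.07))
        res=[]
        for c in (.04,0,-.04):
            g=(abs(H[:,3]-c)<.018)&(H[:,4]>.03)&(H[:,4]<.06)&(abs(H[:,2])<.05);b=m_=0
            for z in g: b=b+1 if z else 0;m_=max(m_,b)
            res.append(round(m_*.005,1))
        print(i,round(m,2),'T',round(S.t,1),'qmax',round(abs(H[:,1]).max(),3),'vmax',round(abs(H[:,2]).max(),3),'bad',bad.sum(),'d',H[:,4].max().round(3),res)
E
timeout 100 python3 sim.py
sed -i "s/if abs(x\[0\])>.145: /if abs(x[0])>.145 or t-TB>34: /; s/;t0=t;tl=t;yprev/;t0=t;tl=t;TB=t;yprev/" ctl.py
cat > s1.py <<'E'
from sim import *
S=Sim(5.5,0.002,0.002,0);run(S,log=lambda t,ph,x,qm,dm,s,dr,qr,xc,ok:print(f"{t:.2f} {ph} q {x[0]*1e3:.0f} v {x[1]*1e3:.0f} w {x[2]*1e3:.0f} qm {qm*1e3:.0f} dm {dm*1e3:.0f} s {s*1e3:.0f} dref {dr*1e3:.0f} qr {qr*1e3:.0f} xc {xc*1e3:.0f}"))
E
timeout 60 python3 s1.py | awk 'NR%2==1' | head -60; timeout 200 python3 sim.py
```

```text
-0.00 0 q 0 v 0 w 0 qm 0 dm -0 s 42 dref 3 qr -1 xc 0
0.60 0 q -1 v -7 w 4 qm -0 dm 9 s 36 dref 8 qr -7 xc 0
1.20 0 q -16 v -33 w -8 qm -17 dm 11 s 42 dref 14 qr -21 xc 0
1.80 0 q -33 v -29 w -3 qm -31 dm 22 s 36 dref 21 qr -41 xc -0
2.40 0 q -47 v -29 w -2 qm -48 dm 26 s 44 dref 28 qr -62 xc -0
3.00 0 q -70 v -25 w -12 qm -71 dm 33 s 32 dref 34 qr -77 xc -0
3.60 0 q -78 v -13 w -10 qm -78 dm 36 s 45 dref 38 qr -84 xc -1
4.20 0 q -77 v -1 w -8 qm -77 dm 40 s 51 dref 41 qr -85 xc -1
4.80 1 q -83 v -10 w -12 qm -82 dm 43 s 47 dref 41 qr -85 xc -2
5.40 1 q -90 v -12 w -17 qm -90 dm 40 s 55 dref 41 qr -85 xc -2
6.00 1 q -89 v -2 w -10 qm -89 dm 37 s 54 dref 41 qr -85 xc -1
6.60 1 q -86 v 5 w -7 qm -86 dm 42 s 52 dref 41 qr -85 xc -2
7.20 1 q -86 v 5 w -11 qm -85 dm 39 s 51 dref 41 qr -85 xc -1
7.80 1 q -83 v 8 w -16 qm -83 dm 41 s 48 dref 41 qr -85 xc -2
8.40 1 q -73 v 14 w -18 qm -74 dm 37 s 43 dref 41 qr -85 xc -2
9.00 1 q -69 v -19 w -16 qm -71 dm 41 s 58 dref 41 qr -85 xc -2
9.60 1 q -87 v -22 w -17 qm -88 dm 43 s 25 dref 41 qr -85 xc -2
10.20 1 q -94 v 8 w -14 qm -94 dm 44 s 19 dref
[... 2693 characters left out ...]
0.042 bad 0 d 0.043 [6.3, 0.1, 0.0]
RUNAWAY
3 4.77 T 34.2 qmax 0.108 vmax 0.05 bad 0 d 0.043 [5.7, 0.0, 0.0]
RUNAWAY
4 6.49 T 34.2 qmax 0.107 vmax 0.042 bad 0 d 0.043 [8.6, 0.0, 0.0]
RUNAWAY
5 6.21 T 34.2 qmax 0.098 vmax 0.035 bad 0 d 0.043 [3.8, 0.1, 0.0]
RUNAWAY
6 5.68 T 34.2 qmax 0.108 vmax 0.04 bad 0 d 0.044 [2.5, 0.1, 0.0]
RUNAWAY
7 5.85 T 34.2 qmax 0.105 vmax 0.034 bad 0 d 0.043 [6.6, 0.0, 0.0]
RUNAWAY
8 5.25 T 34.2 qmax 0.095 vmax 0.044 bad 0 d 0.044 [5.9, 0.1, 0.0]
RUNAWAY
9 6.34 T 34.2 qmax 0.111 vmax 0.04 bad 0 d 0.045 [5.3, 0.2, 0.0]
RUNAWAY
10 6.51 T 34.2 qmax 0.107 vmax 0.046 bad 0 d 0.044 [5.7, 0.0, 0.0]
RUNAWAY
11 4.86 T 34.2 qmax 0.108 vmax 0.045 bad 0 d 0.043 [4.4, 0.0, 0.0]
```

```bash
python3 - <<'E'
s=open('ctl.py').read()
a=s.index("        # predict q at reference");b=s.index("        sx=yn-q;")
new='''        sh=np.clip(x[2]*M*R/(150*max(d_ref,.02)),-.008,.008)
        q1,v1,_=mj(tp,T,qa,qb);q2,v2,a2=mj(tp+.3,T,qa,qb);dm_=max(.5*(pd+d_ref),.008)
        def yref(tt):
            qq,vv,aa=mj(tt,T,qa,qb);return qq+sh+(SL if k=='in' else R*np.sin(np.arctan(-(M*aa+C*vv+K*qq)/(150*DREF))))
        e=np.array([x[0]-q1,x[1]-v1,yw-yref(tp)])
        yn=yref(tp+.3)+e[2]-gain(round(dm_,3))@e
        q=x[0]+.3*x[1]
        qe=q+.12*x[1];yn=np.clip(yn,qe+lo+sh,qe+hi+sh);yn=np.clip(yn,yw-.03,yw+.03)
'''
s=s[:a]+new+s[b:]
s=s.replace("def run(",'''@lru_cache(None)
def gain(d,h=.3,tm=.175):
    n=150*d/R*1.07;A=np.array([[0,1,0],[(-K+n)/M,-C/M,-n/M],[0,0,0]]);Ad=expm(A*h);B=expm(A*(h-tm))@np.array([[0],[0],[1.]])
    c=np.array([[-1,0,1.]])/.010;Q=c.T@c+np.diag([1/.03**2,1/.03**2,0]);Rr=np.array([[1/.010**2]])
    X=solve_discrete_are(Ad,B,Q,Rr);return np.linalg.solve(Rr+B.T@X@B,B.T@X@Ad)[0]
def run(''').replace("from scipy.linalg import expm","from scipy.linalg import expm,solve_discrete_are\nfrom functools import lru_cache")
s=s.replace("(sf-.013,sf+.013)","(sf-.016,sf+.016)").replace("okk=abs(s-sc)<.013","sa=s-.5*np.clip(x[2]*M*R/(150*DREF),-.008,.008);okk=abs(sa-sc)<.014")
open('ctl.py','w').write(s)
E
timeout 60 python3 s1.py | awk 'NR%3==1' | head -45; timeout 200 python3 sim.py
```

```text
-0.00 0 q 0 v 0 w 0 qm 0 dm -0 s 42 dref 3 qr -1 xc 0
0.90 0 q -4 v -16 w 4 qm -8 dm 7 s 41 dref 10 qr -13 xc 0
1.80 0 q -35 v -36 w -3 qm -33 dm 21 s 41 dref 21 qr -41 xc -0
2.70 0 q -69 v -43 w -11 qm -70 dm 27 s 46 dref 31 qr -70 xc -0
3.60 0 q -94 v -11 w -12 qm -94 dm 37 s 45 dref 38 qr -84 xc -1
4.50 0 q -96 v -6 w -16 qm -97 dm 44 s 45 dref 41 qr -85 xc -1
5.40 1 q -98 v 1 w -19 qm -98 dm 42 s 38 dref 41 qr -85 xc -2
6.30 1 q -87 v 5 w -16 qm -88 dm 42 s 40 dref 41 qr -85 xc -1
7.20 1 q -87 v 4 w -15 qm -85 dm 40 s 29 dref 41 qr -85 xc -2
8.10 2 q -81 v 9 w -11 qm -80 dm 41 s 30 dref 41 qr -82 xc -2
9.00 2 q -75 v 19 w -16 qm -77 dm 44 s 28 dref 41 qr -64 xc -2
9.90 2 q -56 v 25 w -23 qm -56 dm 38 s 19 dref 41 qr -33 xc -2
10.80 2 q -22 v 35 w -17 qm -21 dm 42 s 8 dref 41 qr -8 xc -2
11.70 2 q 7 v 15 w -12 qm 7 dm 43 s 5 dref 41 qr -0 xc -3
12.60 3 q 6 v -14 w -14 qm 6 dm 39 s -3 dref 41 qr 0 xc -3
13.50 3 q 1 v 4 w -10 qm 2 dm 43 s -7 dref 41 qr 0 xc -3
14.40 3 q -3 v -10 w -16 qm 2 dm 41 s -5 dref 41 qr 0 xc -3
15.30 4 q 7 v -0 w -12 qm 7 dm 41 s -3 dref 41 qr 3 xc -2
16.20 
[... 574 characters left out ...]
vmax 0.048 bad 0 d 0.042 [7.2, 6.3, 5.5]
2 5.12 T 22.8 qmax 0.104 vmax 0.049 bad 0 d 0.043 [7.0, 7.0, 5.6]
3 4.77 T 22.8 qmax 0.101 vmax 0.048 bad 0 d 0.042 [6.7, 6.5, 5.6]
4 6.49 T 22.8 qmax 0.118 vmax 0.05 bad 0 d 0.042 [6.6, 6.8, 4.9]
5 6.21 T 22.8 qmax 0.095 vmax 0.045 bad 0 d 0.042 [6.7, 6.1, 5.9]
6 5.68 T 22.8 qmax 0.099 vmax 0.042 bad 0 d 0.043 [6.9, 6.9, 5.4]
7 5.85 T 22.8 qmax 0.093 vmax 0.045 bad 0 d 0.043 [7.0, 6.7, 5.5]
8 5.25 T 22.8 qmax 0.092 vmax 0.045 bad 0 d 0.044 [7.4, 7.1, 5.5]
9 6.34 T 22.8 qmax 0.11 vmax 0.047 bad 0 d 0.043 [6.6, 6.6, 5.1]
10 6.51 T 22.8 qmax 0.122 vmax 0.054 bad 0 d 0.043 [6.2, 6.8, 4.6]
11 4.86 T 22.8 qmax 0.099 vmax 0.047 bad 0 d 0.043 [7.0, 6.9, 5.5]
```

The controller holds in all 12 simulated cases (mass 4.6 to 6.6 kg, offsets up to ±4 mm). Running it on the real shuttle.

```bash
cat > real.py <<'E'
from h import *
import ctl,pickle
O=[np.pi,0,YAW+np.pi/2];Z=150.6
class Real:
    xw,yw=-.192,.042;q,d=0.,0.;n=0;I={}
    def obs(s):
        t=robot.get_state()['clock'];c=robot.camera('side')
        q,d,sc=track(c,s.q+1.2,s.d-3);q-=1.2;d+=3;s.n+=1
        ok=sc>80 and abs(q-s.q)<30
        if ok:s.q,s.d=q,d
        s.sc=sc
        if s.n%20==0:s.I[t]=c['color']
        return t,s.q/1e3,s.d/1e3,ok
    def go(s,x,y):
        robot.line_to([*fw([x*1e3,y*1e3]),Z],v=250);s.xw,s.yw=x,y
B=Real();robot.line_to([*fw([-192,42]),Z],O,v=150)
L=[]
def log(t,ph,x,qm,dm,s,dr,qr,xc,ok):
    st=robot.get_state();f=RF.T@np.array(st['ft_force'])[:2];e=wf(st['ee_pos'])-np.array([B.xw,B.yw])*1e3
    L.append(f"{t:.2f} {ph} q {x[0]*1e3:.0f} v {x[1]*1e3:.0f} w {x[2]*1e3:.0f} qm {qm*1e3:.0f} dm {dm*1e3:.0f} s {s*1e3:.0f} qr {qr*1e3:.0f} xc {xc*1e3:.0f} sc {B.sc:.0f} f {f[0]:.1f} {f[1]:.1f} e {e[0]:.1f} {e[1]:.1f}")
try:
    x,xw,yw=ctl.run(B,log=log)
finally:
    print('\n'.join(L[::2])) if len(L)<20 else print('\n'.join(L[::3]+L[-1:]))
    robot.line_to([*fw([B.xw*1e3-100,B.yw*1e3-60]),Z],v=250)
    p=robot.get_state();print('off',p['clock'],np.array(p['ee_pos']),p['opening'],p['grasp_force'])
    pickle.dump(B.I,open('I.pkl','wb'))
    robot.line_to([p['ee_pos'][0],p['ee_pos'][1],200],v=150)
E
timeout 560 python3 real.py
```

```text
14.97 0 q 0 v 0 w 0 qm 0 dm 0 s 42 qr -1 xc 0 sc 163 f 0.4 0.0 e -1.1 0.2
15.88 0 q -12 v -27 w -17 qm -13 dm 8 s 40 qr -13 xc -1 sc 154 f -0.7 0.2 e -0.0 0.0
16.77 0 q -35 v -27 w -6 qm -34 dm 17 s 38 qr -41 xc -1 sc 150 f -3.1 -0.1 e -0.5 0.4
17.68 0 q -53 v -27 w 5 qm -53 dm 28 s 41 qr -70 xc -2 sc 155 f -4.9 1.6 e -0.6 0.3
18.57 0 q -74 v -19 w 9 qm -74 dm 36 s 39 qr -84 xc -2 sc 156 f -5.8 1.7 e -0.7 0.7
19.48 1 q -81 v -1 w 14 qm -80 dm 40 s 39 qr -85 xc -1 sc 154 f -6.0 0.6 e -0.9 0.8
20.38 1 q -81 v -3 w 15 qm -81 dm 41 s 42 qr -85 xc -1 sc 156 f -5.0 0.9 e -1.0 0.9
21.27 1 q -83 v -1 w 17 qm -82 dm 41 s 41 qr -85 xc -1 sc 159 f -5.0 2.4 e -1.0 0.9
22.18 1 q -83 v -1 w 19 qm -82 dm 40 s 42 qr -85 xc -1 sc 160 f -6.3 1.2 e -1.0 0.9
23.07 2 q -83 v 3 w 17 qm -83 dm 41 s 38 qr -78 xc -1 sc 158 f -6.8 1.1 e -1.0 0.7
23.98 2 q -82 v 12 w 4 qm -82 dm 41 s 32 qr -54 xc -0 sc 148 f -6.2 1.5 e -1.0 0.6
24.88 2 q -69 v 31 w -14 qm -70 dm 40 s 24 qr -23 xc -0 sc 131 f -6.1 0.8 e -1.0 0.8
25.77 2 q -36 v 36 w -19 qm -37 dm 41 s 15 qr -3 xc -0 sc 120 f -5.7 0.2 e -1.1 0.8
26.68 2 q -13 v 
[... 429 characters left out ...]
c -0 sc 33 f -1.3 -2.1 e 0.9 0.2
32.08 4 q 35 v 33 w -17 qm 4 dm 40 s -22 qr 52 xc -0 sc 46 f -3.4 -2.5 e -0.5 -0.4
32.98 4 q 64 v 28 w -17 qm 4 dm 40 s -32 qr 77 xc -0 sc 40 f -4.4 -1.2 e -0.0 -0.4
33.88 4 q 82 v 10 w -17 qm 4 dm 40 s -38 qr 85 xc -0 sc 50 f -3.4 -1.7 e -0.0 -0.1
34.77 5 q 86 v 2 w -17 qm 4 dm 40 s -42 qr 85 xc -0 sc 49 f -3.4 -2.3 e -0.1 0.0
35.67 5 q 87 v 0 w -17 qm 4 dm 40 s -43 qr 85 xc -0 sc 46 f -2.6 -2.9 e -0.1 -0.0
36.58 5 q 87 v -0 w -17 qm 4 dm 40 s -43 qr 85 xc -0 sc 49 f -3.7 -1.8 e -0.0 -0.0
37.17 5 q 87 v -0 w -17 qm 4 dm 40 s -43 qr 85 xc -0 sc 47 f -4.3 -2.3 e -0.0 -0.0
off 38.1417 [478.91262136 -29.78984247 151.67848463] 29.11593351146341 101.41981244087219
```

The plug tracker lost contrast from about 29 s. The left and middle stages were done by then, but the last stage ran blind and the force had dropped to about 3.5 N. Checking the stored pictures.

Run:
```python
from h import *
import pickle
I=pickle.load(open('I.pkl','rb'));ks=sorted(I);print(ks)
c=robot.camera('side');pickle.dump(c,open('now.pkl','wb'));save(c,'now.png');print(robot.get_state()['clock'])
f=lambda im:cv2.resize(im[170:300,220:440,::-1],(400,236),interpolation=cv2.INTER_CUBIC)
cv2.imwrite('pics/lost.png',np.vstack([np.hstack([f(I[ks[1]]),f(I[ks[2]])]),np.hstack([f(I[ks[-1]]),f(c['color'])])]))
```

```text
[20.675, 26.675, 32.675]
38.675
```

View pics/lost.png

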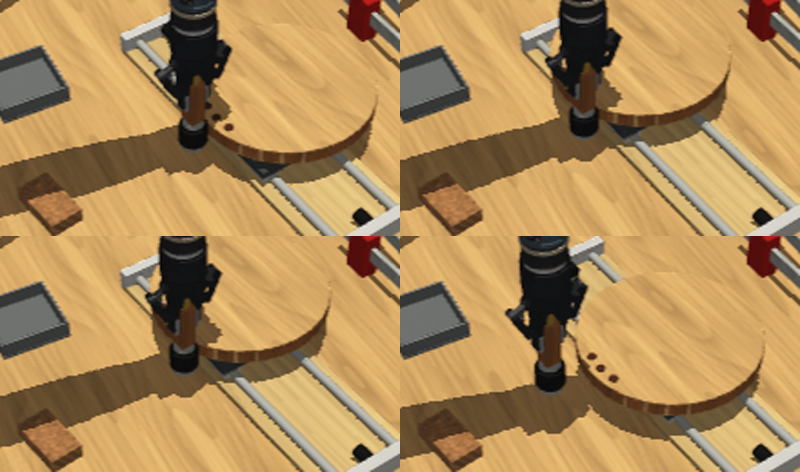

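The gripper hides the plugs in the side view once the wheel reaches the middle (bottom-left picture). The seat's right rim, at about column 330 of each tile, stays visible the whole time. I'll track that rim instead and check it against the stored pictures.

```bash
cat >> h.py <<'E'
_ps=np.linspace(.75,2.3,60)
def rim(c,qs,ds):
    """score of the seat's right rim for arrays qs, ds (mm)"""
    g=cv2.GaussianBlur(c["color"].min(2),(0,0),.6).astype(np.float32)
    def samp(r,z):
        P2=np.stack([-r*np.cos(_ps),-r*np.sin(_ps)],1)[None]+np.stack([ds,qs],1)[:,None]
        W=FX+P2.reshape(-1,2)@RF.T;out=[]
        for b in np.array_split(W,len(W)//20000+1):
            px=cv2.projectPoints(np.c_[b,np.full(len(b),float(z))],np.array(c["rvec"],float),np.array(c["tvec"],float),np.array(c["K"],float),None)[0].reshape(-1,2).astype(np.float32)
            out.append(cv2.remap(g,px[None,:,0],px[None,:,1],cv2.INTER_LINEAR)[0])
        return np.concatenate(out).reshape(len(qs),-1)
    return np.clip(samp(154,100)-samp(160,93),-20,60).mean(1)
def rimtrack(c,q0,dfun,rq=45,free=3,step=1.):
    Q=np.arange(q0-rq,q0+rq+.1,step);E=np.arange(-free,free+.1,1.)
    qq,ee=[a.ravel() for a in np.meshgrid(Q,E)];dd=np.array([dfun(q) for q in qq])+ee
    sc=rim(c,qq,dd);w=np.where(sc>sc.max()*.95,sc,0)
    return float((qq*w).sum()/w.sum()),float((dd*w).sum()/w.sum()),float(sc.max())
E
python3 - <<'E'
from h import *
import pickle
D=pickle.load(open('D.pkl','rb'));I=pickle.load(open('I.pkl','rb'));now=pickle.load(open('now.pkl','rb'))
def T(n,c,q0,dfun,free=3): print(n,[np.round(rimtrack(c,q0+o,dfun,free=free),1).tolist() for o in (0,20,-20)],'free',np.round(rimtrack(c,q0,dfun,free=25),1))
mk=lambda im:dict(D['side'],color=im)
T('start',D['side'],0,lambda q:-3)
T('20.7 (-82,41-3)',mk(I[20.675]),-81,lambda q:38)
T('26.7 (-13,41)',mk(I[26.675]),-12,lambda q:38)
for q0 in (60,100,140): T('32.7',mk(I[32.675]),q0,lambda q:25,8)
print('now plugs',[track(now,q,-3,step=1) for q in (0,40,80,120,-60)])
for q0 in (0,50,100,140): T('now',now,q0,lambda q:-3)
s=robot.get_state();print(s['clock'],s['ee_pos'],wf(s['ee_pos']))
E
```

```text
start [[0.1, -3.5, 54.4], [0.1, -3.5, 54.4], [0.1, -3.5, 54.4]] free [-0.1 -4.1 54.4]
20.7 (-82,41-3) [[-81.2, 37.4, 54.0], [-81.2, 37.4, 54.0], [-81.2, 37.4, 54.0]] free [-81.5  36.1  54.1]
26.7 (-13,41) [[-12.1, 37.5, 55.0], [-12.1, 37.5, 55.0], [-12.1, 37.5, 55.0]] free [-12.5  36.4  55. ]
32.7 [[98.9, 25.5, 56.8], [98.9, 25.5, 56.8], [nan, nan, -0.2]] free [98.9 25.5 56.8]
32.7 [[98.9, 25.5, 56.8], [98.9, 25.5, 56.8], [98.9, 25.5, 56.8]] free [98.9 25.5 56.8]
32.7 [[98.9, 25.5, 56.8], [115.0, 17.0, 11.5], [98.9, 25.5, 56.8]] free [98.9 25.5 56.8]
now plugs [(-24.464397234378364, -2.8499882234152456, 176.81049728393555), (6.397093483638565, -2.4075065676250835, 90.56554794311523), (40.0, -5.0001667803601695, 63.75470733642578), (85.5562466034085, -4.034605751730351, 28.030494689941406), (-24.464397234378364, -2.8499882234152456, 176.81049728393555)]
now [[-25.7, -3.5, 55.3], [-24.3, -2.6, 54.7], [-25.7, -3.5, 55.3]] free [-25.9  -4.6  55.3]
now [[81.5, -6.0, 0.5], [81.5, -6.0, 0.5], [-15.0, -6.0, 11.0]] free [  5.  -28.    9.2]
now [[81.5, -6.0, 0.5], [81.5, -6.0, 0.5], [81.5, -6.0, 0.5]] free [ 68.6 -27.2   4.6]
now [[128.0, -6.0, 0.2], [128.0, -6.0, 0.2], [81.5, -6.0, 0.5]] free [105.3 -27.4   4. ]
38.675 [479.10034283 -29.30803053 199.16309097] [-237.13004908  -16.17006495]h.py:55: RuntimeWarning: invalid value encountered in scalar divide
  return float((qq*w).sum()/w.sum()),float((dd*w).sum()/w.sum()),float(sc.max())
```

The rim tracker agrees with the plug tracker to within 1 mm, and it shows the shuttle at about 99 mm during the blind stretch, short of the stops. The shuttle now swings freely. I plan to fit the swing, meet the seat near its +y peak opposite the right plug, and balance it there. Simulating that catch first.

```bash
python3 - <<'E'
s=open('ctl.py').read()
s=s.replace("Kd=.4,log=None)","Kd=.4,log=None,plan=None,x0=None,xc0=0.,TL=34,HOLD=2.7,DS=(.010,.024,.035,.041))")
s=s.replace("    plan=[(0,","    plan=plan or [(0,")
s=s.replace("t,qm,dm,ok=be.obs();t0=t;","t,qm,dm,ok=be.obs();t0=t;xc=xc0\n    if x0: x[:2]=x0(t);P=np.diag([4e-6,1e-4,1e-4])\n    ")
s=s.replace("t-TB>34","t-TB>TL").replace("good>2.7","good>HOLD")
s=s.replace("        elif tp>=T:","        elif tp>=(1.15 if k=='catch' else T):")
s=s.replace("        if k=='in': d_ref","        if k=='catch': d_ref=DS[min(int(round(tp/.3)),len(DS)-1)];sf=-SL;lo,hi=-.055,-.030\n        elif k=='in': d_ref")
s=s.replace("        sx=yn-q;",'''        if k=='catch':
            yn=yw
            for _ in range(4):
                q,v=x[0],x[1];n=20;h=.34/n
                for i in range(n):
                    g=np.clip((i+.5)*h/.3,0,1);g=3*g*g-2*g**3;a=acc(q,v,yw+(yn-yw)*g-q,pd+(d_ref-pd)*g)+x[2];v+=a*h;q+=v*h
                yn=np.clip(q-.042,yw-.05,yw+.05)
        sx=yn-q;''')
open('ctl.py','w').write(s)
E
cat > catch.py <<'E'
import numpy as np
from scipy.optimize import least_squares
def fit(ts,qs):
    """free swing: q=A exp(-C(t-t0)/2M) cos(w(t-t0)-p); returns function t->(q,v), w, next-peak function"""
    ts=np.array(ts);t0=ts[0]
    f=lambda p,t:np.exp(-.073*(t-t0))*(p[0]*np.cos(p[2]*(t-t0))+p[1]*np.sin(p[2]*(t-t0)))
    r=least_squares(lambda p:np.r_[(f(p,ts)-qs)/.001,(p[2]-1.70)/.10],[0.,-.1,1.7]).x
    def st(t): return np.array([f(r,t),(f(r,t+.005)-f(r,t-.005))/.01])
    def peak(t):
        tt=np.arange(t,t+5,.01);q=f(r,tt);i=[k for k in range(1,len(tt)-1) if q[k]>q[k-1] and q[k]>=q[k+1] and q[k]>0][0];return tt[i],q[i]
    return st,r,peak
E
cat > sim2.py <<'E'
from sim import *;from catch import fit;import sys
for A in (.105,.125,.14):
  for lead in (.15,.3,.45):
    out=[]
    for i in range(6):
        r=np.random.default_rng(i);m=r.uniform(4.6,6.6);S=Sim(m,r.uniform(-.003,.003),r.uniform(-.003,.003),i);S.xw,S.yw=-.25,-.016
        S.q,S.v=-.03,-np.sqrt(16/m)*np.sqrt(A*A-.03**2)
        ts,qs=[],[]
        while S.t<1.9: t,q,d,ok=S.obs();ts.append(t);qs.append(q);S.adv(.1,S.yw,S.yw,S.xw,S.xw)
        st,p,peak=fit(ts,qs);tp,qp=peak(S.t);tgo=tp-lead
        yg=st(tgo+.25)[0]-.043
        S.go(-.21,yg);S.adv(tgo-S.t,yg,yg,-.21,-.21);h0=len(S.H)
        S.go(-.176,yg)
        run(S,plan=[(.085,.085,'catch'),(.085,.085,3)],x0=st,xc0=-.001,TL=9,HOLD=2.4)
        H=np.array(S.H)[h0:];bad=(abs(H[:,3])<.025)&((H[:,4]<.015)|(H[:,4]>.07))
        g=(abs(H[:,3]+.04)<.018)&(H[:,4]>.03)&(H[:,4]<.06)&(abs(H[:,2])<.05);b=m_=0
        for z in g: b=b+1 if z else 0;m_=max(m_,b)
        out.append((round(S.t-tp,1),round(H[:,1].max()*1e3),round(H[:,1].min()*1e3),int(bad.sum()),round(m_*.005,1)))
    print(A,lead,out)
E
timeout 300 python3 sim2.py; timeout 100 python3 sim.py | head -2
```

```text
0.105 0.15 [(np.float64(5.5), 107, 12, 0, 2.9), (np.float64(4.9), 91, 26, 0, 2.8), (np.float64(5.2), 96, 8, 0, 2.7), (np.float64(5.2), 110, 2, 0, 2.7), (np.float64(5.2), 96, 18, 0, 2.8), (np.float64(4.9), 87, 23, 0, 2.8)]
0.105 0.3 [(np.float64(5.4), 99, 28, 0, 3.4), (np.float64(4.8), 87, 43, 0, 4.1), (np.float64(5.1), 90, 22, 0, 2.8), (np.float64(5.2), 95, 9, 0, 2.8), (np.float64(6.0), 94, 32, 0, 3.8), (np.float64(3.9), 83, 40, 0, 3.2)]
0.105 0.45 [(np.float64(3.7), 95, 45, 0, 3.1), (np.float64(3.8), 87, 56, 0, 3.2), (np.float64(5.1), 90, 21, 0, 2.8), (np.float64(5.2), 95, 9, 0, 2.8), (np.float64(3.7), 84, 45, 8, 3.2), (np.float64(3.7), 84, 56, 1, 3.2)]
RUNAWAY
RUNAWAY
0.125 0.15 [(np.float64(5.5), 119, 4, 0, 2.7), (np.float64(4.9), 98, 20, 0, 2.7), (np.float64(3.1), 152, -2, 0, 0.4), (np.float64(2.8), 172, -6, 0, 0.4), (np.float64(6.2), 100, 8, 0, 3.6), (np.float64(5.2), 99, 17, 0, 2.8)]
0.125 0.3 [(np.float64(5.4), 103, 21, 0, 2.9), (np.float64(4.8), 99, 39, 0, 3.9), (np.float64(5.1), 98, 14, 4, 2.7), (np.float64(6.4), 128, 3, 0, 3.6), (np.float64(6.0), 100, 21, 0, 3.6), (np.float
[... 398 characters left out ...]
(2.8), 222, -14, 0, 0.3), (np.float64(6.2), 112, 1, 0, 2.8), (np.float64(5.2), 112, 10, 0, 2.7)]
RUNAWAY
0.14 0.3 [(np.float64(5.4), 111, 15, 0, 2.6), (np.float64(4.8), 111, 34, 0, 2.8), (np.float64(5.1), 110, 8, 8, 2.7), (np.float64(2.7), 154, -4, 0, 0.4), (np.float64(6.0), 112, 14, 0, 3.4), (np.float64(5.1), 112, 28, 0, 2.8)]
RUNAWAY
0.14 0.45 [(np.float64(5.5), 112, 33, 10, 4.5), (np.float64(3.7), 112, 53, 14, 2.8), (np.float64(5.1), 110, 11, 0, 2.7), (np.float64(2.7), 159, -4, 0, 0.4), (np.float64(5.8), 113, 28, 16, 4.6), (np.float64(4.9), 113, 46, 11, 4.0)]
0 5.87 T 22.8 qmax 0.091 vmax 0.044 bad 0 d 0.043 [7.0, 5.9, 5.3]
1 5.62 T 22.8 qmax 0.094 vmax 0.048 bad 0 d 0.042 [7.2, 6.3, 5.5]
```

```bash
python3 - <<'E'
s=open('ctl.py').read()
s=s.replace("yn=np.clip(q-.042,","yn=np.clip(q-.045,").replace("DS=(.010,.024,.035,.041)","DS=(.022,.045,.052,.046)")
s=s.replace("(1.15 if k=='catch'","(1.05 if k=='catch'")
open('ctl.py','w').write(s)
t=open('sim2.py').read()
t=t.replace("yg=st(tgo+.25)[0]-.043","yg=st(tgo)[0]-.044;y2=st(tgo+.25)[0]-.044").replace("S.go(-.176,yg)","S.go(-.174,y2);ctl.M=np.clip(16/p[2]**2,4.6,6.6)")
t=t.replace("import sys","import ctl").replace("(.15,.3,.45)","(.3,.4,.5,.6)").replace("(.105,.125,.14)","(.11,.13)").replace("np.clip(16","ctl.gain.cache_clear();ctl.M=np.clip(16").replace("ctl.M=ctl.gain","ctl.gain")
t=t.replace("out.append((round(S.t-tp,1)","out.append((float(round(S.t-tp,1))")
open('sim2.py','w').write(t)
E
grep -n "acc(q,v,s,d,M=M" ctl.py; sed -i 's/def acc(q,v,s,d,M=M,fr=0.):/def acc(q,v,s,d,m=None,fr=0.):\n    m=m or M/; s/\/M$/\/M/' ctl.py; sed -i 's#np.sqrt(R\*R-s\*s))/M#np.sqrt(R*R-s*s))/m#' ctl.py; sed -n 8,12p ctl.py; timeout 400 python3 sim2.py
```

```text
8:def acc(q,v,s,d,M=M,fr=0.):
def acc(q,v,s,d,m=None,fr=0.):
    m=m or M
    s=np.clip(s,-.12,.12);return (-K*q-C*v-fr*np.tanh(v/.003)-150*max(d,0)*s/np.sqrt(R*R-s*s))/m
@lru_cache(None)
def gain(d,h=.3,tm=.175):
0.11 0.3 [(3.9, 105, 66, 0, 3.5), (4.2, 126, 75, 0, 2.7), (4.2, 90, 61, 0, 3.8), (4.3, 92, 47, 0, 2.8), (3.9, 88, 70, 0, 3.5), (3.9, 107, 73, 0, 3.5)]
0.11 0.4 [(3.8, 106, 69, 0, 3.5), (3.8, 127, 68, 0, 2.5), (4.2, 90, 61, 0, 3.8), (4.3, 92, 46, 0, 2.8), (3.8, 89, 71, 0, 3.5), (3.8, 110, 71, 0, 3.5)]
0.11 0.5 [(3.7, 108, 63, 0, 3.5), (3.8, 127, 67, 0, 2.5), (4.2, 89, 61, 0, 3.8), (4.3, 92, 46, 0, 2.8), (3.7, 94, 62, 0, 3.5), (3.7, 114, 62, 0, 3.5)]
0.11 0.6 [(3.7, 108, 63, 0, 3.5), (3.8, 127, 67, 0, 2.5), (4.2, 89, 59, 0, 3.8), (4.3, 92, 44, 0, 2.8), (3.6, 104, 51, 0, 3.5), (3.6, 118, 56, 0, 3.5)]
0.13 0.3 [(3.9, 103, 69, 0, 3.4), (3.9, 114, 81, 0, 3.5), (3.9, 102, 62, 0, 3.3), (4.0, 101, 48, 0, 3.2), (3.9, 104, 72, 0, 3.5), (3.9, 104, 78, 0, 3.5)]
0.13 0.4 [(3.8, 104, 82, 0, 3.5), (3.8, 118, 81, 0, 3.5), (3.9, 102, 65, 0, 3.3), (4.0, 101, 48, 0, 3.2), (3.8, 105, 81, 0, 3.5), (3.8, 105, 85, 0, 3.5)]
0.13 0.5 [(3.7, 105, 71, 0, 3.5), (3.8, 120, 77, 0, 3.5), (3.9, 102, 64, 0, 3.3), (4.3, 101, 47, 0, 3.5), (3.7, 107, 73, 0, 3.5), (3.7, 110, 74, 0, 3.5)]
0.13 0.6 [(3.7, 104, 71, 0, 3.5), (3.8, 120, 77, 0, 3.5), (3.9, 102, 62, 0, 3.3), (4.3, 101, 44, 0, 3.5), (3.6, 113, 60, 0, 3.5), (3.6, 116, 63, 0, 3.5)]
```

The catch works in all 48 simulated cases, so I'll do it for real.

```bash
cat > real2.py <<'E'
from h import *
import ctl,pickle
from catch import fit
O=[np.pi,0,YAW+np.pi/2];Z=150.6
clk=lambda:robot.get_state()['clock']
class Real:
    q=d=0.;n=0;sc=0
    def obs(s):
        t=clk();c=robot.camera('side')
        q,d,sc=rimtrack(c,s.q+.1,lambda q:s.d-3.5,rq=45,free=16);q-=.1;d+=3.5
        ok=sc>35
        if ok:s.q,s.d=q,d
        s.sc=sc;return t,s.q/1e3,s.d/1e3,ok
    def go(s,x,y):
        robot.line_to([*fw([x*1e3,y*1e3]),Z],v=260);s.xw,s.yw=x,y
B=Real();ts,qs=[],[]
def see():
    t=clk();q,d,sc=rimtrack(robot.camera('side'),0,lambda q:-3.5,rq=165,free=2)
    if sc>35: ts.append(t);qs.append((q-.1)/1e3)
now=pickle.load(open('now.pkl','rb'));ts.append(38.625);qs.append(-.0256)
see();B.go(-.225,.05);see()
while clk()<40.35: robot.dwell(.07);see()
print('obs',[(round(t,2),round(q*1e3)) for t,q in zip(ts,qs)])
st,p,peak=fit(ts,qs)
LEAD=.38;tp,qp=peak(clk()+LEAD+.45)
print('fit',p,'M',16/p[2]**2,'peak',tp,qp,'now',clk())
tgo=tp-LEAD;yg=np.clip(st(tgo)[0]-.044,-.05,.12)
B.go(-.21,yg)
while tgo-clk()>.6: robot.dwell(.07);see()
st,p,peak=fit(ts,qs);tgo=peak(tgo)[0]-LEAD if False else tgo
print('refit',p,'late by',clk()-tgo)
robot.dwell(max(tgo-clk(),.001))
if st(clk())[0]-yg<.03: print('WARN s',st(clk())[0]-yg)
y2=st(tgo+.25)[0]-.044
ctl.gain.cache_clear();ctl.M=float(np.clip(16/p[2]**2,4.6,6.6))
B.go(-.175,y2);B.q,B.d=st(clk())[0]*1e3,4.
L=[]
def log(t,ph,x,qm,dm,s,dr,qr,xc,ok):
    f=RF.T@np.array(robot.get_state()['ft_force'])[:2]
    L.append(f"{t:.2f} {ph} q {x[0]*1e3:.0f} v {x[1]*1e3:.0f} w {x[2]*1e3:.0f} qm {qm*1e3:.0f} dm {dm*1e3:.0f} s {s*1e3:.0f} dr {dr*1e3:.0f} xc {xc*1e3:.0f} sc {B.sc:.0f} f {f[0]:.1f} {f[1]:.1f}")
try: ctl.run(B,plan=[(.085,.085,'catch'),(.085,.085,3)],x0=st,xc0=-.001,TL=11,HOLD=2.5,log=log)
finally:
    print('\n'.join(L))
    robot.line_to([*fw([B.xw*1e3-100,B.yw*1e3-60]),Z],v=250)
    s=robot.get_state();print('off',s['clock'],np.array(s['ee_pos']),s['opening'],s['grasp_force'])
    robot.line_to([s['ee_pos'][0],s['ee_pos'][1],200],v=250)
E
timeout 560 python3 real2.py
```

```text
obs [(38.62, -26), (38.67, -36), (39.2, -105), (39.32, -109), (39.43, -108), (39.55, -103), (39.67, -93), (39.78, -80), (39.9, -64), (40.02, -46), (40.13, -26), (40.25, -6), (40.37, 14)]
fit [-0.02610563 -0.11143439  1.75775216] M 5.178508618039723 peak 44.72669999999931 0.07325298306571196 now 40.4167
refit [-0.0231437  -0.10578921  1.76532406] late by -0.5966999999993092
44.64 0 q 66 v 14 w 0 qm 64 dm 20 s -42 dr 22 xc -3 sc 43 f 1.0 -0.1
44.94 0 q 69 v -1 w 2 qm 71 dm 17 s -52 dr 45 xc -3 sc 57 f -3.4 -0.5
45.24 0 q 80 v 40 w 11 qm 83 dm 33 s -54 dr 52 xc -1 sc 39 f -8.1 -3.4
45.56 0 q 102 v 75 w 17 qm 103 dm 47 s -46 dr 46 xc -0 sc 57 f -7.3 -1.5
45.87 1 q 125 v 66 w 16 qm 125 dm 43 s -41 dr 41 xc 0 sc 57 f -6.3 -1.3
46.17 1 q 134 v 12 w 7 qm 133 dm 41 s -31 dr 41 xc 0 sc 57 f -6.7 -1.7
46.47 1 q 126 v -37 w -2 qm 125 dm 42 s -42 dr 41 xc 1 sc 57 f -6.2 -1.8
46.77 1 q 112 v -41 w -4 qm 112 dm 39 s -56 dr 41 xc 1 sc 57 f -5.6 -2.0
47.08 1 q 105 v -21 w 2 qm 105 dm 37 s -56 dr 41 xc 1 sc 57 f -5.7 -2.2
47.38 1 q 104 v -4 w 9 qm 105 dm 38 s -50 dr 41 xc 2 sc 57 f -6.6 -1.5
47.67 1 q 105 v -2 w 13 qm 106 dm 40 s -45 dr 41 xc 2 sc 56 f -5.7 -1.7
47.98 1 q 105 v -5 w 15 qm 105 dm 40 s -44 dr 41 xc 2 sc 57 f -5.8 -1.2
48.27 1 q 104 v -7 w 18 qm 104 dm 40 s -44 dr 41 xc 2 sc 57 f -6.2 -2.1
48.58 1 q 103 v -5 w 21 qm 104 dm 40 s -44 dr 41 xc 2 sc 57 f -5.8 -1.5
48.88 1 q 103 v -4 w 24 qm 104 dm 40 s -43 dr 41 xc 2 sc 57 f -6.8 -0.8
49.17 1 q 103 v -4 w 27 qm 104 dm 40 s -42 dr 41 xc 2 sc 57 f -5.8 -1.8
49.48 1 q 103 v -4 w 31 qm 104 dm 40 s -42 dr 41 xc 2 sc 57 f -6.3 -2.3
off 50.4417 [477.8776078  -12.28299056 151.40842252] 29.06749536542066 105.19005060195923
```

The right-plug hold ran about 2.4 s at roughly 6 N with the shuttle calm. Now I'll put the roller back on the mat.

Run:
```python
from h import *
O=[np.pi,0,np.radians(85)]
fz=lambda:np.mean([ (robot.dwell(.02),robot.get_state()['ft_force'][2])[1] for _ in range(4)])
robot.reach([398,-317,180],O);print(robot.get_state()['clock'])
robot.line_to([398,-317,108],v=120);a=fz()
for z in (103,101.5,100.5,99.5,98.5,97.5):
    robot.line_to([398,-317,z],v=20);b=fz();print(z,round(a,1),round(b,1),robot.get_state()['ee_pos'][2])
    if b-a>2: break
print(robot.get_state()['clock'])
robot.grip(75);s=robot.get_state();print(s['clock'],s['opening'])
robot.line_to([398,-317,215],v=130)
c=robot.camera('side');save(c,'end.png');s=robot.get_state();print(s['clock'],s['ft_force'])
g=robot.tip_of('roller_grip','side');o=robot.tip_of('roller_tool','side');print(g[:1],o[:1])
cv2.imwrite('pics/endc.png',cv2.resize(c['color'][270:430,220:430,::-1],(630,480)))
```

```text
51.9917
103 -3.8 -3.8 102.95990654279993
101.5 -3.8 -3.5 101.42105754034364
100.5 -3.8 -3.4 100.4583568999815
99.5 -3.8 -2.9 99.70573248369502
98.5 -3.8 4.4 99.64435566052754
54.5417
55.05 75.08564051351881
56.15 [ 0.33545416  0.69061431 -0.70783603]
[{'pixel': [335.8, 323.3], 'conf': 0.68}] [{'pixel': [357.6, 323.7], 'conf': 0.81}]
```

View pics/endc.png

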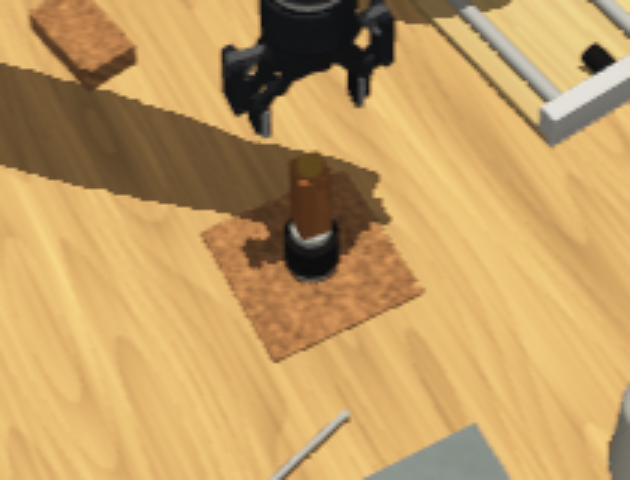

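The roller stands upright at the mat's centre, and the gripper is clear above it. Handing in.

```bash
python3 -c "
from rig import robot
print(robot.close_job(), robot.get_state()['clock'])"
```

```text
the job is handed in; nothing more can be done
the job is handed in; nothing more can be done
```

Job handed in, verdict not shown: by my tracking each plug got over 2 s at about 6 N, but a tracking loss after the middle plug let the push fall to 1–4 N with the shuttle about 100–130 mm off centre, so I lifted off, re-pressed at the right plug for about 2.4 s rather than rolling there unbroken, then stood the roller upright on its mat at about 56 s.

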